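Lock the neck jack with its jam nut

TASK

The neck-support jack on the bench has been set to height; now lock it. Run its knurled brass jam nut down the spindle (clockwise seen from above) until it meets the washer on the boss, tighten it to about 0.6 N m - snug, but short of 0.9 N m, which would crush the washer - and let go. Leave the pedal, slide, capo and pick case where they are.

Things in the scene. Friction and masses are not known exactly. Their poses are not given: they have to be found in the camera images.
- jack: Blue cast base 110 x 90 x 16 mm bolted to the bench, a round upright steel boss (30 mm across) rising from its middle, on it a fixed springy red washer (33 mm across) whose thickness is not known: its top is 50 to 54 mm above the bench. Origin: centre of the underside; z is the spindle's axis. A threaded spindle (17 mm) stands out of the boss; its cork pad, 28 mm across, tops out at about 89 mm.
- nut: Round knurled brass jam nut on the spindle, 40 mm across, 14 mm tall; origin at its centre, on the spindle's axis. Starts 0.8 to 5.2 mm clear of the washer. Clockwise from above it goes down 6 mm a turn: 0.8 to 5.5 rad to first touch, at about 0.07 N m; from there the torque climbs ever more, to 0.6 N m in 0.8 to 1.1 rad more. Does not spring back when let go. Its rim can be gripped anywhere, firmly; the boss below is narrower.
- pedal: Brown delay pedal, 118 x 70 mm, 52 mm tall over its knobs, standing loose on the bench beside the jack; origin: centre of the underside. To be left alone.
- slide_mid (a point): Centre of a glass slide: a tube 27 mm across and 55 mm tall, standing loose on its end on the bench. To be left alone.
- capo: Steel guitar capo lying loose on the bench, about 85 x 35 mm, 14 mm tall; origin under the middle of its long bar. To be left alone.
- case: Hinged plastic pick case, closed, 45 x 62 x 15 mm, blue with a clear lid, lying loose; origin: centre of the underside. To be left alone.

How it is judged:
By the outcome, as a careful person would: the job done as asked, in the order asked, and still so for the second after the job is handed in, with the robot touching nothing.
It also fails if it takes over 67 s, if anything falls off the work surface, if the arm or the gripper's body presses on something with over 40 N, if the wrist force passes 120 N, or if a joint passes its speed limit or range.

ROBOT

A 6-joint arm with a two-finger parallel gripper is mounted at the origin on the work surface. World frame = base frame: x ahead of the robot, y to its left, z up, the work surface at z = 0. Lengths are in m, angles in rad, forces in N, time in s.
With the tool pointing down it reaches from about 0.375 to 0.9 m from the base axis. Payload 3.1 kg.
Tool frame: the origin (TCP) lies at the very end of the fingers, on their centre line; the grasp point (between the pads) lies 19 mm behind it; z points along the fingers, y is the direction in which the jaws open and shut (so a half turn about z gives the same grasp; the last joint's range is limited). The gripper opens to 87 mm and grips with 3 to 60 N. Pads are 19 mm wide; open, the fingers measure 117 mm over their backs; the gripper's body (75 mm by 190 mm) begins 51 mm behind the grasp point.
Start: joints at [1.089, 0.527, 1.433, -0, 1.181, -0.178], TCP at [0.186, 0.597, 0.223] pointing down, gripper open.
Joint ranges: [-3.08, 3.08], [-0.75, 2.2], [0.22, 2.44], [-1.43, 4.57], [0, 2.65], [-2.85, 2.85]. Speed limits (rad/s): [2.79, 2.79, 3.14, 3.14, 3.14, 3.14].

INTERFACE

Orientations are given as a unit quaternion [x, y, z, w].
In Python, from rig import robot gives the robot as it stands.
- The arm moves only by the tool arm_command, never from a script. Its argument "targets" is a list of rows, each a list of 5 numbers: the shift along the tool's x, y, z in cm, then the turn about the tool's z in rad, then the finger opening in cm, from 0 to 8.7. In form: [[dx, dy, dz, spin, hand], ...]. A call has 1 to 5 rows; each row is the pose to reach, as a shift and turn from the pose commanded when the call began, along the tool's axes at that moment; what a row does not reach only later rows make up. A row lasts 1/8 s, in which the tool goes at most 62.5 mm and 10.7 degrees, less where a joint would pass 70% of its speed; a pose out of reach is approached as far as the arm can. A call with a gripper value outside its range is refused whole. The fingers move at their own pace and stop on an object; "newtons" is the grip in N (left out, the last holds). Time passes only in rows, so rows that repeat a pose let the fingers close. It gives the time, the measured TCP pose, the force and the opening at its end, in the units of the state.
- robot.get_obs(): the state, without advancing time (a new reading comes with each control period).
- robot.camera(name): name is "scene" or "top" or "wrist"; returns (picture, depth): 420x560x3 uint8, red, green, blue; 420x560 float32, m along the optical axis (not along the pixel's ray), 0 where there is no reading.
- robot.camera_model(name): a dict with "mtx" (3x3 intrinsics, pixels), "extrinsics" (4x4, takes a point from world to camera coordinates). Camera axes: x right, y up, looking along -z (the intrinsics and any distortion apply to the point x, -y, -z); pixel columns grow to the right and rows downward; lengths in m; the calibration is good to about 2 mm. The wrist camera is an equidistant fisheye: a pixel r from the principal point sees the ray r / f radians off the axis. A picture is of the moment at which its call begins: read the wrist's pose just before it. camera_model takes no time and is no camera call; for the wrist camera it gives the pose at the moment of the call.
- robot.hand_in(): hands the job in, once; it reports no verdict.
The state is a dict: "time": time; "q": joint angles; "joint_velocities": joint speeds; "joint_torque": joint torques, N m; "position": TCP position; "tool_rot": TCP orientation; "ft_force": force on the tool from outside, world axes, zero at the start; "moment": the same for the moment, N m; "grip_width": finger opening in m.
Only numpy, scipy, OpenCV 4.12 (cv2) and the standard library are available. Lean on these libraries where they do the work, as an engineer would, in place of code of your own. Each camera call takes 0.05 s, during which the arm holds its last target.

## Working session

There is one attempt and no reset: what is moved stays moved. The work goes in short steps, Python scripts to look and compute and a tool call to move; the robot and the scene stay as the last step left them, time stands still between calls to the robot, and variables do not carry over. Pictures are saved under pics/ and viewed, and the job is handed in when it is done.

Besides the shell and the picture viewer there is one more tool, called after "Emit:" as name([rows], argument=value, ...), one row to a line, values as JSON. arm_command: Moves the arm, as the interface text tells. Its arguments: {"type":"object","properties":{"targets":{"type":"array","items":{"type":"array","items":{"type":"number"}}},"newtons":{"type":"number"}},"required":["targets"]}

```bash
ls; mkdir -p pics; python3 - <<'E'
from rig import robot
import cv2,numpy as np
print(robot.get_obs())
for n in ("scene","top","wrist"):
    m=robot.camera_model(n); print(n,np.round(m["mtx"],1).tolist(),np.round(m["extrinsics"],4).tolist(),[k for k in m])
    p,d=robot.camera(n); cv2.imwrite(f"pics/{n}0.png",p[:,:,::-1]); np.save(f"pics/{n}0.npy",d)
E
```

```text
pics
{'time': 0.0, 'q': array([ 1.08949988e+00,  5.28472307e-01,  1.43393598e+00,  1.54405736e-05,
        1.18137399e+00, -1.78507849e-01]), 'joint_velocities': array([-8.51491942e-05,  3.23430803e-05, -1.84412797e-03,  3.75418414e-04,
       -9.73472799e-04,  1.13604770e-03]), 'joint_torque': array([-9.55205996e-05, -4.40038848e+01, -1.76590258e+01,  6.32888381e-02,
        5.82824077e-02, -1.55378684e-04]), 'position': array([0.18598621, 0.59590534, 0.22155715]), 'tool_rot': array([ 1.50819444e-01,  9.88560720e-01, -1.03345853e-03, -3.61418226e-04]), 'ft_force': array([-0.67175619,  0.49393474,  0.25347206]), 'moment': array([-0.03353498,  0.05005444, -0.00526344]), 'grip_width': 0.08713206218761953}
scene [[528.8, 0.0, 278.4], [0.0, 528.8, 205.9], [0.0, 0.0, 1.0]] [[0.876, 0.4822, -0.0062, -0.5666], [-0.3772, 0.6932, 0.6142, 0.1426], [0.3005, -0.5358, 0.7891, -1.1809], [0.0, 0.0, 0.0, 1.0]] ['mtx', 'extrinsics']
top [[490.8, 0.0, 275.6], [0.0, 490.8, 212.6], [0.0, 0.0, 1.0]] [[0.143, -0.9897, 0.0051, -0.008], [0.9686, 0.141, 0.205, -0.6062], [-0.2036, -0.0243, 0.9788, -1.0696], [0.0, 0.0, 0.0, 1.0]] ['mtx', 'extrinsics']
wrist [[325.2, 0.0, 277.7], [0.0, 325.2, 207.9], [0.0, 0.0, 1.0]] [[0.2986, 0.9544, -0.0037, -0.623], [-0.9201, 0.2869, -0.2667, 0.0315], [-0.2535, 0.083, 0.9638, -0.3923], [0.0, 0.0, 0.0, 1.0]] ['mtx', 'extrinsics']
```

View pics/scene0.png

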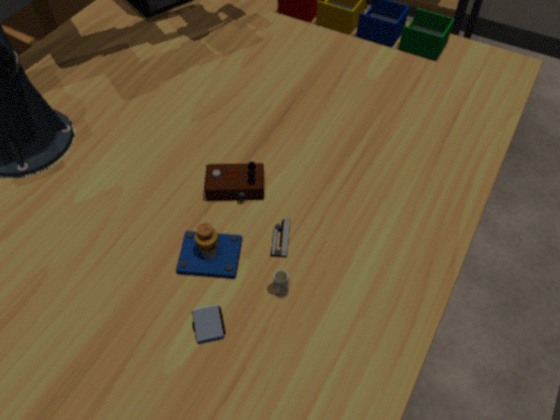

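View pics/top0.png

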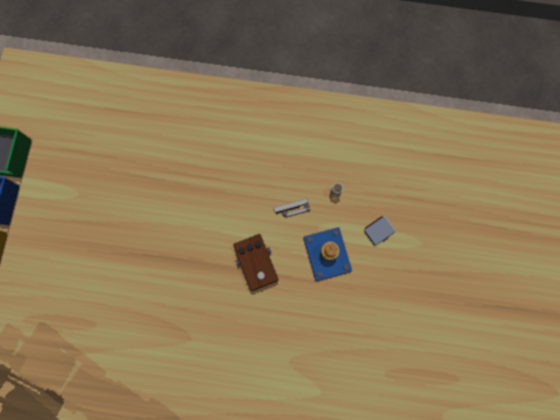

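View pics/wrist0.png

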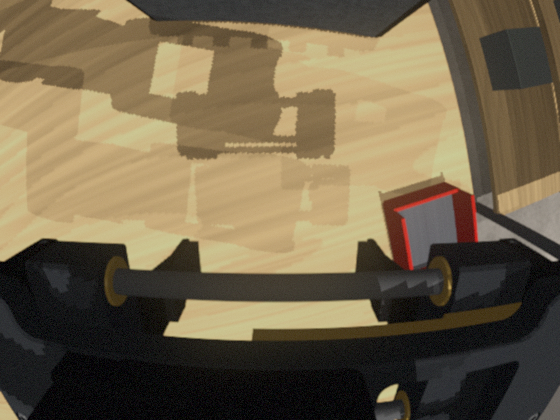

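Scene: the jack base is centred near (210,254), with the nut and pad near (206,236). The pedal is at (235,182), capo at (281,238), slide at (281,282) and case at (208,323). Top: pad and nut near (331,251), pedal at (256,263). The wrist camera sees none of the jack.

```bash
cat > h.py <<'E'
import numpy as np,cv2
from rig import robot
def inv(E): return np.linalg.inv(np.array(E))
def cloud(name,d,m=None):
    m=m or robot.camera_model(name); K=np.array(m["mtx"]); v,u=np.mgrid[:420,:560]
    x=(u-K[0,2])/K[0,0]; y=(v-K[1,2])/K[1,1]
    if name=="wrist":
        r=np.hypot(x,y); s=np.where(r>1e-9,np.tan(np.minimum(r,1.5))/np.maximum(r,1e-9),1); x=x*s;y=y*s
    P=np.stack([x*d,-y*d,-d,np.ones_like(d)],-1)
    W=(P@inv(m["extrinsics"]).T)[...,:3]; W[d==0]=np.nan; return W
def proj(name,P,m=None):
    m=m or robot.camera_model(name); K=np.array(m["mtx"]); c=np.array(m["extrinsics"])@np.append(P,1)
    x,y,z=c[0],-c[1],-c[2]
    if name=="wrist":
        r=np.hypot(x,y);t=np.arctan2(r,z);return K[:2,2]+K[0,0]*t*np.array([x,y])/r
    return K[:2,2]+K[0,0]*np.array([x,y])/z
E
python3 - <<'E'
from h import *
for n,(u,v) in (("scene",(206,238)),("top",(331,251))):
    W=cloud(n,np.load(f"pics/{n}0.npy")); p=cv2.imread(f"pics/{n}0.png")
    w=W[v-45:v+45,u-45:u+45].reshape(-1,3)
    for lo,hi in((.01,.025),(.05,.075),(.08,.1)):
        s=w[(w[:,2]>lo)&(w[:,2]<hi)]
        print(n,lo,len(s),np.round(np.nanmedian(s,0),4) if len(s) else'', np.round([s.min(0),s.max(0)],4).tolist() if len(s) else'')
    for nm,pix in {"scene":dict(pedal=(235,180),capo=(281,238),slide=(281,276),case=(208,322)),"top":dict(pedal=(256,263),capo=(292,208),slide=(336,189),case=(380,231))}[n].items():
        print(nm,np.round(W[pix[1],pix[0]],3))
    a=p[v-70:v+70,u-90:u+90]; cv2.imwrite(f"pics/{n}z.png",cv2.resize(a,None,fx=4,fy=4,interpolation=2))
E
```

```text
scene 0.01 2240 [ 0.5365 -0.0611  0.0166] [[0.4473, -0.1157, 0.0101], [0.5972, 0.0986, 0.0249]]
scene 0.05 282 [ 0.5382 -0.0625  0.0689] [[0.5109, -0.0747, 0.0502], [0.5508, -0.0346, 0.0744]]
scene 0.08 188 [ 0.531  -0.0552  0.0894] [[0.5169, -0.0683, 0.0819], [0.544, -0.0402, 0.0935]]
pedal [0.492 0.102 0.04 ]
capo [0.629 0.042 0.007]
slide [ 0.677 -0.045  0.035]
case [ 0.607 -0.173  0.017]
top 0.01 1711 [ 0.5353 -0.0551  0.0163] [[0.465, -0.1645, 0.01], [0.6389, 0.0577, 0.0248]]
top 0.05 132 [ 0.5249 -0.0492  0.0694] [[0.5119, -0.0737, 0.0564], [0.5507, -0.0345, 0.0744]]
top 0.08 125 [ 0.531  -0.0545  0.0893] [[0.5182, -0.0683, 0.0824], [0.5452, -0.0415, 0.0947]]
pedal [0.482 0.107 0.041]
capo [0.629 0.043 0.008]
slide [ 0.695 -0.058 -0.002]
case [ 0.603 -0.174  0.013]
```

View pics/scenez.png

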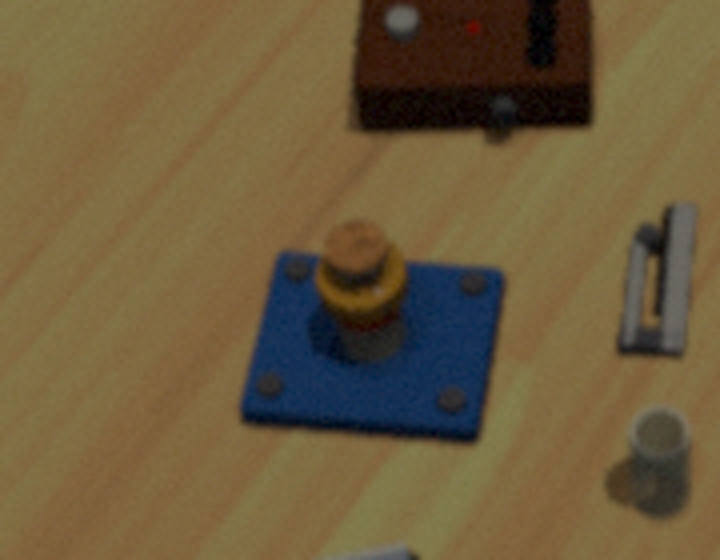

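View pics/topz.png

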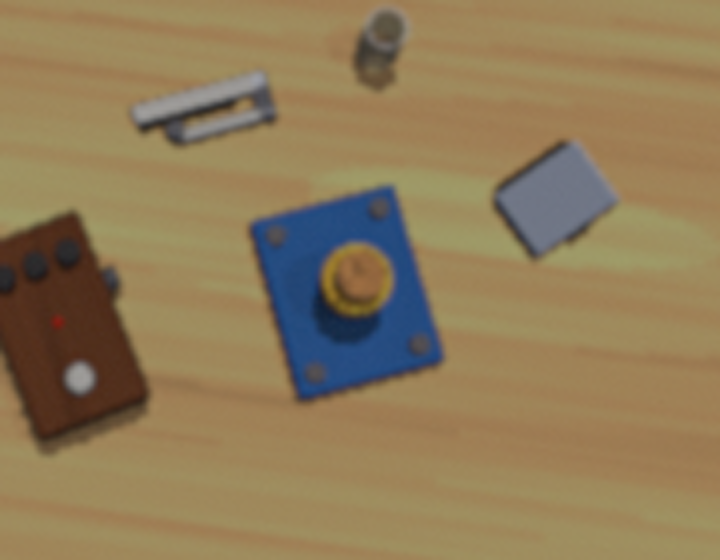

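```bash
cat >> h.py <<'E'
from scipy.spatial.transform import Rotation as R
def row(p,yawspin=0):
    """shift in cm in tool axes from the measured pose to p"""
    o=robot.get_obs(); r=R.from_quat(o["tool_rot"]); return np.round(r.inv().apply(np.array(p)-o["position"])*100,2)
E
python3 - <<'E'
from h import *
o=robot.get_obs(); r=R.from_quat(o["tool_rot"])
print("row to (.531,-.055,.20)",row([.531,-.055,.20]))
E=np.array(robot.camera_model("wrist")["extrinsics"]); c=inv(E)[:3,3]
print("cam in tool",r.inv().apply(c-o["position"]), "look in tool",r.inv().apply(-E[2,:3]))
# points in tool frame -> pixel
for z in (0.2,.16,.12):
  for sh in ([0,0],[.04,0],[-.04,0],[.08,0],[.12,0]):
    t=o["position"]+r.apply([sh[0],sh[1],z-.069]); print(z,sh,np.round(proj("wrist",t)))
E
```

```text
row to (.531,-.055,.20) [-52.34 -51.86   2.25]
cam in tool [ 0.07386411 -0.00019902 -0.16253765] look in tool [-0.26700876 -0.00179334  0.96369243]
0.2 [0, 0] [279. 200.]
0.2 [0.04, 0] [279. 157.]
0.2 [-0.04, 0] [279. 240.]
0.2 [0.08, 0] [279. 113.]
0.2 [0.12, 0] [279.  69.]
0.16 [0, 0] [279. 212.]
0.16 [0.04, 0] [279. 163.]
0.16 [-0.04, 0] [279. 257.]
0.16 [0.08, 0] [279. 112.]
0.16 [0.12, 0] [279.  61.]
0.12 [0, 0] [279. 228.]
0.12 [0.04, 0] [279. 171.]
0.12 [-0.04, 0] [279. 279.]
0.12 [0.08, 0] [279. 111.]
0.12 [0.12, 0] [279.  51.]
```

Emit:
arm_command([
  [-4.3, -4.3, 0, -0.15, 8.7],
  [-8.6, -8.6, 0, -0.3, 8.7],
  [-13, -12.9, 0, -0.45, 8.7],
  [-17.3, -17.2, 0, -0.6, 8.7],
  [-21.6, -21.5, 0, -0.75, 8.7],
], newtons=20)

```text
time: 0.78
position: [0.3285, 0.3264, 0.2226]
tool_rot: [-0.223, 0.975, -0.0, 0.0]
ft_force: [0.7, 0.3, 0.3]
grip_width: 0.0867
```

```bash
python3 -c "
from h import *
o=robot.get_obs();print(o['position'],o['q'],o['tool_rot'],row([.531,-.055,.20]))"
```

```text
[0.32848276 0.32638745 0.22255535] [ 5.40231198e-01  3.10570323e-01  1.82508694e+00 -1.68246909e-04
  1.00559191e+00 -1.47965639e+00] [-2.22707331e-01  9.74885332e-01 -1.42178668e-05  1.85310314e-04] [ -1.68 -43.15   2.26]
```

Emit:
arm_command([
  [-0.2, -5, 0.5, -0.12, 8.7],
  [-0.5, -10.5, 1, -0.24, 8.7],
  [-0.8, -16, 1.5, -0.36, 8.7],
  [-1.1, -22, 2, -0.48, 8.7],
  [-1.3, -28, 2.3, -0.6, 8.7],
])

```text
time: 1.4
position: [0.4605, 0.0791, 0.1993]
tool_rot: [-0.5, 0.866, 0.0, 0.0]
ft_force: [0.3, 1.3, 0.0]
grip_width: 0.0871
```

```bash
python3 -c "
from h import *
o=robot.get_obs();print(o['position'],o['q'],o['tool_rot'],row([.531,-.055,.20]))"
```

```text
[0.46050394 0.07908622 0.19933173] [-6.99470371e-02  3.51726101e-01  1.84285591e+00  3.12385422e-04
  9.47048702e-01 -2.68869179e+00] [-5.00246105e-01  8.65883259e-01  1.15717202e-04  5.51775795e-05] [  8.09 -12.8   -0.07]
```

Emit:
arm_command([
  [2.7, -4.3, 0, 0, 8.7],
  [5.4, -8.5, 0, 0, 8.7],
  [8.1, -12.8, 0, 0, 8.7],
  [8.1, -12.8, 0, 0, 8.7],
])

```text
time: 1.9
position: [0.5354, -0.0436, 0.1989]
tool_rot: [-0.489, 0.872, -0.009, -0.007]
ft_force: [-0.7, 0.3, -0.4]
grip_width: 0.0872
```

```bash
python3 - <<'E'
from h import *
o=robot.get_obs();print(o['position'],o['q'],o['moment'])
m=robot.camera_model("wrist");p,d=robot.camera("wrist");np.save("pics/w1.npy",d)
import pickle;pickle.dump(m,open("pics/w1.pkl","wb"))
cv2.imwrite("pics/w1.png",p[:,:,::-1])
print(proj("wrist",[.531,-.055,.089],m),proj("wrist",[.531,-.055,.069],m))
W=cloud("wrist",d,m); w=W.reshape(-1,3)
s0=(np.hypot(w[:,0]-.531,w[:,1]+.055)<.04)
for lo,hi in((.012,.022),(.06,.074),(.086,.092)):
    s=w[s0&(w[:,2]>lo)&(w[:,2]<hi)]; print(lo,len(s),np.median(s,0) if len(s) else '',s.min(0),s.max(0), (s.min(0)+s.max(0))/2)
E
```

```text
[ 0.53538283 -0.04357576  0.19892436] [-0.27603059  0.44143076  1.67762142 -0.02695637  1.01956873 -2.85401232] [0.07879338 0.1012992  0.00118153]
[275.58244019 195.18002753] [275.89199274 190.66305692]
0.012 2708 [ 0.52525363 -0.06438507  0.01627642] [ 0.49110146 -0.09488934  0.01363499] [ 0.5708873  -0.01514628  0.01906683] [ 0.53099438 -0.05501781  0.01635091]
0.06 653 [ 0.52294157 -0.06403939  0.06907826] [ 0.50882104 -0.07608119  0.06006768] [ 0.54956367 -0.03628089  0.07142304] [ 0.52919236 -0.05618104  0.06574536]
0.086 792 [ 0.52895127 -0.05664361  0.089192  ] [ 0.51558501 -0.06997638  0.08600829] [ 0.54295918 -0.04285902  0.09140575] [ 0.52927209 -0.0564177   0.08870702]
```

View pics/w1.png

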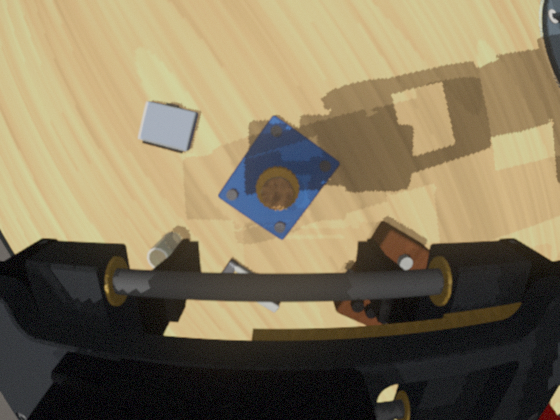

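The wrist view shows the pad and nut at about (278,188) and the blue base at (279,178), with fingers clear of the neighbours. Joint 6 has reached its range end, so I'm spinning back a little.

Emit:
arm_command([
  [0, 0, 0, 0.12, 8.7],
  [0, 0, 0, 0.25, 8.7],
  [0, 0, 0, 0.25, 8.7],
])

```text
time: 2.33
position: [0.5318, -0.0397, 0.1988]
tool_rot: [-0.379, 0.925, -0.008, -0.007]
ft_force: [0.9, -0.7, 0.4]
grip_width: 0.0868
```

```bash
cat > look.py <<'E'
from h import *
import sys
def look(tag,c=(.53,-.0556)):
    o=robot.get_obs();print(o['time'],o['position'],np.round(o['q'],3),'yaw',R.from_quat(o['tool_rot']).as_matrix()[:2,0],R.from_quat(o['tool_rot']).as_matrix()[:,2])
    m=robot.camera_model("wrist");p,d=robot.camera("wrist")
    cv2.imwrite(f"pics/{tag}.png",p[:,:,::-1])
    W=cloud("wrist",d,m); w=W.reshape(-1,3)
    s0=(np.hypot(w[:,0]-c[0],w[:,1]-c[1])<.03)
    for lo,hi in((.06,.074),(.086,.092)):
        s=w[s0&(w[:,2]>lo)&(w[:,2]<hi)]
        cc,r=cv2.minEnclosingCircle((s[:,:2]*1000).astype(np.float32)); print(lo,len(s),np.round(np.median(s,0),4),'circle',np.round(cc,1),r)
    print(row([c[0],c[1],.15]))
look(sys.argv[1])
E
python3 look.py w2
```

```text
2.325 [ 0.53176835 -0.03972059  0.19882762] [-0.271  0.438  1.684 -0.026  1.021 -2.606] yaw [-0.71275465 -0.70112914] [-0.00714438 -0.02121057 -0.9997495 ]
0.06 650 [ 0.5212 -0.0621  0.0691] circle [529.2 -56.1] 20.524486541748047
0.086 791 [ 0.5288 -0.0566  0.0892] circle [529.  -56.3] 13.952396392822266
[ 1.15 -0.92  4.93]
```

```bash
python3 -c "
from h import *
print(row([.530,-.0558,.10]),row([.530,-.0558,.044]))"
```

```text
[ 1.06 -0.88  9.92] [ 0.95 -0.82 15.52]
```

Emit:
arm_command([
  [1.1, -0.9, 4, 0, 8.7],
  [1.1, -0.9, 8, 0, 8.7],
  [1.0, -0.85, 11.5, 0, 8.7],
  [0.95, -0.82, 14, 0, 8.7],
  [0.95, -0.82, 15.5, 0, 8.7],
])

```text
time: 3.0
position: [0.5303, -0.0563, 0.0431]
tool_rot: [-0.379, 0.926, -0.008, -0.008]
ft_force: [0.5, 0.5, 0.1]
grip_width: 0.0872
```

```bash
python3 look.py w3; python3 -c "
from h import *
o=robot.get_obs();print(o['ft_force'],o['moment'],row([.530,-.0558,.044]))"
```

```text
3.0 [ 0.530272   -0.05627905  0.04314443] [-0.302  0.689  1.794 -0.037  0.66  -2.62 ] yaw [-0.71331396 -0.70055099] [-0.00753024 -0.02128212 -0.99974515]
0.06 2330 [ 0.5192 -0.0659  0.0691] circle [529. -56.] 20.525447845458984
0.086 1387 [ 0.5337 -0.0518  0.0892] circle [529.5 -56.3] 14.332494735717773
[  0.16  -0.07 -10.79]
[-0.58508465  0.26808217 -0.71441413] [0.07236357 0.05885719 0.00625974] [-0.05  0.01 -0.2 ]
```

View pics/w3.png

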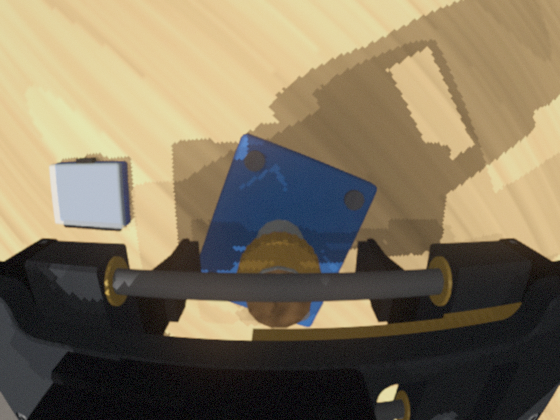

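The wrist view shows the nut (278,258) midway between the fingers. Closing now.

Emit:
arm_command([
  [0, 0, 0, 0, 3],
  [0, 0, 0, 0, 3],
  [0, 0, 0, 0, 3],
  [0, 0, 0, 0, 3],
  [0, 0, 0, 0, 3],
], newtons=50)

```text
time: 3.68
position: [0.5313, -0.057, 0.0447]
tool_rot: [-0.378, 0.926, -0.009, -0.007]
ft_force: [0.1, 0.2, -0.1]
grip_width: 0.0448
```

```bash
cat > st.py <<'E'
from h import *
o=robot.get_obs();r=R.from_quat(o['tool_rot'])
print(o['time'],'pos',np.round(o['position'],4),'F',np.round(o['ft_force'],1),'Ftool',np.round(r.inv().apply(o['ft_force']),1),'M',np.round(o['moment'],3),'Mz_tool',round(r.inv().apply(o['moment'])[2],3),'tau6',round(o['joint_torque'][5],3),'q1,6',np.round(o['q'][[0,5]],3),'w',round(o['grip_width'],4))
E
python3 st.py
```

```text
3.675 pos [ 0.5313 -0.057   0.0447] F [ 0.1  0.2 -0.1] Ftool [-0.2  0.1  0.1] M [ 0.108  0.096 -0.014] Mz_tool 0.012 tau6 -0.001 q1,6 [-0.303 -2.619] w 0.0448
```

Emit:
arm_command([
  [0, 0, 0, 0, 3],
  [0, 0, 0, 0, 3],
  [0, 0, 0, 0, 3],
])

```text
time: 4.05
position: [0.53, -0.0559, 0.0444]
tool_rot: [-0.377, 0.926, -0.008, -0.007]
ft_force: [-2.5, 5.1, 6.3]
grip_width: 0.0386
```

```bash
python3 st.py
```

```text
4.05 pos [ 0.53   -0.0559  0.0444] F [-2.5  5.1  6.3] Ftool [-1.6  5.3 -6.4] M [ 1.069  0.559 -0.062] Mz_tool 0.043 tau6 -0.069 q1,6 [-0.302 -2.619] w 0.0386
```

Emit:
arm_command([
  [0, 0.05, 0, 0.1, 3],
  [0, 0.05, 0.02, 0.25, 3],
  [0, 0.05, 0.035, 0.4, 3],
  [0, 0.05, 0.05, 0.55, 3],
  [0, 0.05, 0.065, 0.7, 3],
])

```text
time: 4.68
position: [0.53, -0.0558, 0.0437]
tool_rot: [-0.034, 0.999, -0.01, -0.004]
ft_force: [-1.4, 4.0, 4.9]
grip_width: 0.0386
```

```bash
python3 st.py
```

```text
4.675 pos [ 0.53   -0.0558  0.0437] F [-1.4  4.   4.9] Ftool [ 1.1  4.  -5. ] M [1.477 0.411 0.022] Mz_tool -0.041 tau6 -0.741 q1,6 [-0.302 -1.914] w 0.0386
```

Emit:
arm_command([
  [0, 0, 0.01, 0.1, 3],
  [0, 0, 0.02, 0.2, 3],
  [0, 0, 0.03, 0.3, 3],
  [0, 0, 0.03, 0.3, 3],
])

```text
time: 5.18
position: [0.53, -0.0558, 0.0434]
tool_rot: [0.113, 0.994, -0.01, -0.002]
ft_force: [-1.5, 4.1, 6.1]
grip_width: 0.0387
```

```bash
python3 st.py; python3 look.py w4
```

```text
5.175 pos [ 0.53   -0.0558  0.0434] F [-1.5  4.1  6.1] Ftool [ 2.4  3.6 -6.2] M [ 1.667  0.194 -0.074] Mz_tool 0.058 tau6 0.093 q1,6 [-0.302 -1.619] w 0.0387
5.175 [ 0.52996356 -0.05576221  0.04343689] [-0.302  0.688  1.795 -0.035  0.659 -1.619] yaw [-0.97460284  0.22392822] [-0.00705316 -0.02027186 -0.99976963]
0.06 2907 [ 0.5177 -0.0523  0.0681] circle [519.  -53.1] 27.748294830322266
0.086 1533 [ 0.5346 -0.0562  0.0893] circle [535.3 -54.6] 23.089107513427734
[  0.03  -0.21 -10.65]
```

View pics/w4.png

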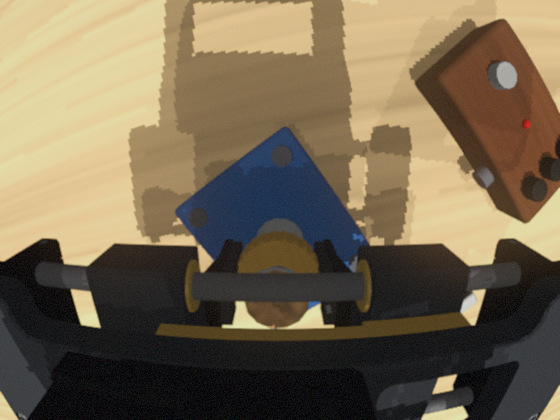

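Emit:
arm_command([
  [0, 0, 0.01, 0.15, 3],
  [0, 0, 0.03, 0.3, 3],
  [0, 0, 0.04, 0.4, 3],
  [0, 0, 0.05, 0.5, 3],
  [0, 0, 0.05, 0.5, 3],
])

```text
time: 5.85
position: [0.53, -0.0557, 0.043]
tool_rot: [0.355, 0.935, -0.011, 0.001]
ft_force: [-3.2, 4.1, 4.3]
grip_width: 0.0387
```

```bash
python3 st.py
```

```text
5.85 pos [ 0.53   -0.0557  0.043 ] F [-3.2  4.1  4.3] Ftool [ 5.1  0.9 -4.4] M [ 1.479  0.041 -0.092] Mz_tool 0.082 tau6 0.045 q1,6 [-0.302 -1.12 ] w 0.0387
```

Emit:
arm_command([
  [0, 0, 0.01, 0.12, 3],
  [0, 0, 0.02, 0.24, 3],
  [0, 0, 0.03, 0.36, 3],
  [0, 0, 0.05, 0.5, 3],
])

```text
time: 6.35
position: [0.5301, -0.0557, 0.0425]
tool_rot: [0.576, 0.817, -0.01, 0.003]
ft_force: [-2.8, 5.4, 6.1]
grip_width: 0.0385
```

```bash
python3 st.py
```

```text
6.35 pos [ 0.5301 -0.0557  0.0425] F [-2.8  5.4  6.1] Ftool [ 6.  -0.9 -6.2] M [ 1.18   0.151 -0.03 ] Mz_tool 0.019 tau6 -0.732 q1,6 [-0.302 -0.616] w 0.0385
```

Emit:
arm_command([
  [0, 0, 0, 0, 3],
])

```text
time: 6.48
position: [0.5301, -0.0557, 0.0425]
tool_rot: [0.575, 0.818, -0.01, 0.003]
ft_force: [-2.8, 5.7, 5.6]
grip_width: 0.0386
```

```bash
python3 st.py; python3 look.py w5
```

```text
6.475 pos [ 0.5301 -0.0557  0.0425] F [-2.8  5.7  5.6] Ftool [ 6.2 -0.8 -5.7] M [ 1.173  0.101 -0.037] Mz_tool 0.028 tau6 0.096 q1,6 [-0.302 -0.619] w 0.0386
6.475 [ 0.53012019 -0.0556588   0.04248596] [-0.302  0.69   1.796 -0.036  0.657 -0.619] yaw [-0.33900645  0.94062453] [-0.00646254 -0.02074219 -0.99976397]
0.06 2914 [ 0.5248 -0.0439  0.0674] circle [526.3 -45.4] 27.799213409423828
0.086 1788 [ 0.532  -0.0593  0.0896] circle [531.7 -59.6] 24.818939208984375
[ -0.18  -0.15 -10.75]
```

Emit:
arm_command([
  [0, 0, 0.01, 0.12, 3],
  [0, 0, 0.02, 0.24, 3],
  [0, 0, 0.03, 0.36, 3],
  [0, 0, 0.04, 0.4, 3],
  [0, 0, 0.04, 0.4, 3],
])

```text
time: 7.15
position: [0.5302, -0.0557, 0.0421]
tool_rot: [0.726, 0.688, -0.01, 0.005]
ft_force: [-2.3, 5.3, 4.9]
grip_width: 0.0387
```

```bash
python3 st.py
```

```text
7.15 pos [ 0.5302 -0.0557  0.0421] F [-2.3  5.3  4.9] Ftool [ 5.1 -2.7 -5. ] M [ 1.037  0.33  -0.067] Mz_tool 0.053 tau6 -0.025 q1,6 [-0.302 -0.22 ] w 0.0387
```

Emit:
arm_command([
  [0, 0, 0.01, 0.12, 3],
  [0, 0, 0.02, 0.24, 3],
  [0, 0, 0.03, 0.36, 3],
  [0, 0, 0.04, 0.4, 3],
  [0, 0, 0.04, 0.4, 3],
])

```text
time: 7.78
position: [0.5302, -0.0557, 0.0417]
tool_rot: [0.848, 0.53, -0.008, 0.007]
ft_force: [-0.6, 5.9, 5.0]
grip_width: 0.0383
```

```bash
python3 st.py
```

```text
7.775 pos [ 0.5302 -0.0557  0.0417] F [-0.6  5.9  5. ] Ftool [ 4.9 -3.1 -5.1] M [ 1.254  0.68  -0.01 ] Mz_tool -0.012 tau6 -0.014 q1,6 [-0.302  0.18 ] w 0.0383
```

Emit:
arm_command([
  [0, 0, 0.01, 0.12, 3],
  [0, 0, 0.02, 0.24, 3],
  [0, 0, 0.03, 0.36, 3],
  [0, 0, 0.04, 0.4, 3],
  [0, 0, 0.04, 0.4, 3],
])

```text
time: 8.4
position: [0.5303, -0.0557, 0.0413]
tool_rot: [0.936, 0.351, -0.007, 0.008]
ft_force: [0.2, 5.5, 6.1]
grip_width: 0.0386
```

```bash
python3 st.py; python3 look.py w6
```

```text
8.4 pos [ 0.5303 -0.0557  0.0413] F [0.2 5.5 6.1] Ftool [ 3.7 -3.9 -6.2] M [ 1.624  0.813 -0.074] Mz_tool 0.047 tau6 -0.007 q1,6 [-0.302  0.58 ] w 0.0386
8.4 [ 0.53031833 -0.05574258  0.04134979] [-0.302  0.692  1.795 -0.035  0.655  0.58 ] yaw [0.75398158 0.65663453] [-0.00688637 -0.02028598 -0.9997705 ]
0.06 2908 [ 0.5395 -0.0469  0.0664] circle [537.7 -48.8] 28.070688247680664
0.086 2137 [ 0.5262 -0.0582  0.0899] circle [527.  -57.5] 25.168445587158203
[ -0.22   0.09 -10.86]
```

View pics/w6.png

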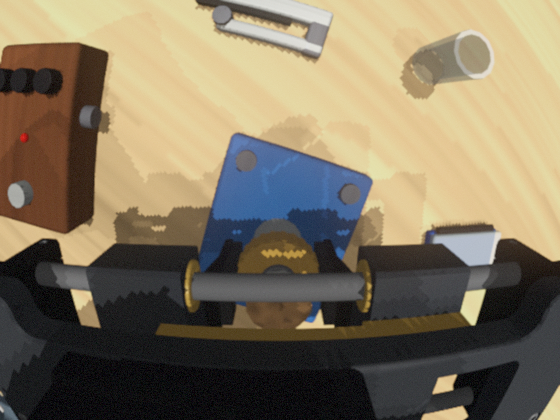

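Emit:
arm_command([
  [0, 0, 0.01, 0.12, 3],
  [0, 0, 0.02, 0.24, 3],
  [0, 0, 0.03, 0.36, 3],
  [0, 0, 0.04, 0.4, 3],
  [0, 0, 0.04, 0.4, 3],
])

```text
time: 9.07
position: [0.5303, -0.0558, 0.0408]
tool_rot: [0.987, 0.158, -0.005, 0.01]
ft_force: [-1.4, 4.9, 5.1]
grip_width: 0.039
```

```bash
python3 st.py
```

```text
9.075 pos [ 0.5303 -0.0558  0.0408] F [-1.4  4.9  5.1] Ftool [ 0.1 -5.  -5.2] M [ 1.881  0.611 -0.1  ] Mz_tool 0.075 tau6 -0.013 q1,6 [-0.302  0.98 ] w 0.039
```

Emit:
arm_command([
  [0, 0, 0.01, 0.12, 3],
  [0, 0, 0.02, 0.24, 3],
  [0, 0, 0.03, 0.3, 3],
  [0, 0, 0.03, 0.3, 3],
  [0, 0, 0.03, 0.3, 3],
])

```text
time: 9.7
position: [0.5303, -0.0559, 0.0406]
tool_rot: [1.0, 0.008, -0.003, 0.01]
ft_force: [-2.1, 4.5, 5.9]
grip_width: 0.0383
```

```bash
python3 st.py
```

```text
9.7 pos [ 0.5303 -0.0559  0.0406] F [-2.1  4.5  5.9] Ftool [-2.1 -4.5 -6. ] M [ 2.025  0.403 -0.093] Mz_tool 0.071 tau6 -0.072 q1,6 [-0.302  1.28 ] w 0.0383
```

Emit:
arm_command([
  [0, 0, 0.01, 0.12, 3],
  [0, 0, 0.02, 0.24, 3],
  [0, 0, 0.03, 0.3, 3],
  [0, 0, 0.03, 0.3, 3],
])

```text
time: 10.2
position: [0.5303, -0.0559, 0.0403]
tool_rot: [0.99, -0.142, -0.002, 0.011]
ft_force: [-2.7, 3.5, 5.2]
grip_width: 0.0384
```

```bash
python3 st.py
```

```text
10.2 pos [ 0.5303 -0.0559  0.0403] F [-2.7  3.5  5.2] Ftool [-3.6 -2.5 -5.2] M [ 1.99   0.169 -0.124] Mz_tool 0.109 tau6 -0.034 q1,6 [-0.302  1.58 ] w 0.0384
```

Emit:
arm_command([
  [0, 0, 0.01, 0.12, 3],
  [0, 0, 0.02, 0.24, 3],
  [0, 0, 0.03, 0.3, 3],
  [0, 0, 0.03, 0.3, 3],
])

```text
time: 10.7
position: [0.5303, -0.0559, 0.04]
tool_rot: [0.958, -0.288, 0.0, 0.011]
ft_force: [-4.1, 3.5, 5.7]
grip_width: 0.0389
```

```bash
python3 st.py
```

```text
10.7 pos [ 0.5303 -0.0559  0.04  ] F [-4.1  3.5  5.7] Ftool [-5.3 -0.6 -5.7] M [ 1.816 -0.034 -0.089] Mz_tool 0.079 tau6 -0.042 q1,6 [-0.302  1.88 ] w 0.0389
```

Emit:
arm_command([
  [0, 0, 0.01, 0.12, 3],
  [0, 0, 0.02, 0.24, 3],
  [0, 0, 0.03, 0.3, 3],
  [0, 0, 0.03, 0.3, 3],
])

```text
time: 11.2
position: [0.5304, -0.0562, 0.0397]
tool_rot: [0.904, -0.427, 0.002, 0.011]
ft_force: [-3.3, 4.4, 4.9]
grip_width: 0.0384
```

```bash
python3 st.py; python3 look.py w7; python3 - <<'E'
from h import *
p,d=robot.camera("scene"); cv2.imwrite("pics/s7.png",cv2.resize(p[200:300,150:260,::-1],None,fx=5,fy=5,interpolation=2))
E
```

```text
11.2 pos [ 0.5304 -0.0562  0.0397] F [-3.3  4.4  4.9] Ftool [-5.4 -0.2 -5. ] M [1.231 0.056 0.071] Mz_tool -0.08 tau6 0.081 q1,6 [-0.302  2.18 ] w 0.0384
11.2 [ 0.53036793 -0.05615553  0.03965749] [-0.302  0.695  1.797 -0.037  0.65   2.18 ] yaw [ 0.63587065 -0.7716851 ] [-0.00580248 -0.02170402 -0.9997476 ]
0.06 2831 [ 0.538  -0.0654  0.0649] circle [536.9 -63.9] 27.93718147277832
0.086 2267 [ 0.5273 -0.0526  0.0894] circle [527.9 -52.7] 25.10883331298828
[  0.08   0.19 -11.03]
```

View pics/w7.png

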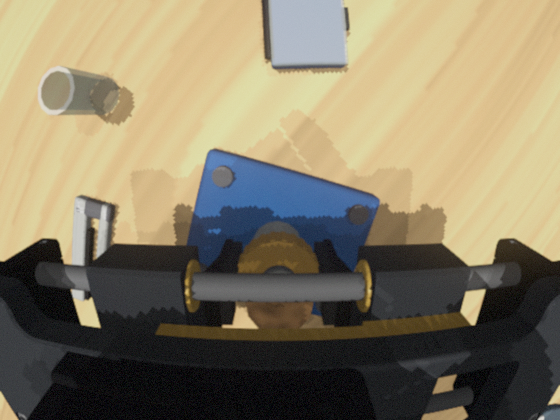

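View pics/s7.png

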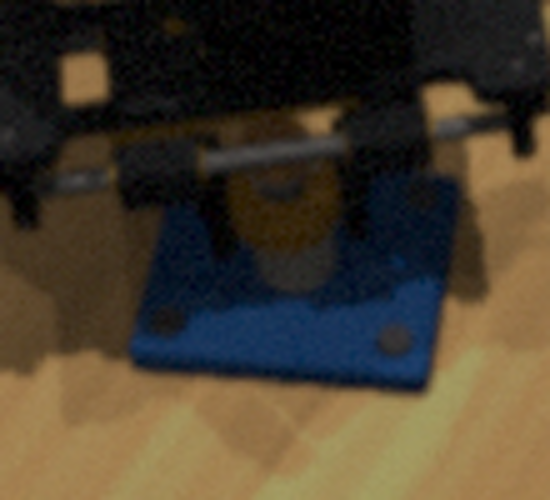

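Mz rose by about 0.17 N m on that step, which suggests the nut has just met the washer. Joint 6 has only 0.6 rad left, so I'm regrasping now. That also gives a clean zero for the moment.

Emit:
arm_command([
  [0, 0, 0, 0, 6.5],
  [0, 0, 0, 0, 6.5],
  [0, 0, 0, 0, 6.5],
  [0, 0, 0, 0, 6.5],
])

```text
time: 11.8
position: [0.5311, -0.0571, 0.0396]
tool_rot: [0.904, -0.428, 0.003, 0.011]
ft_force: [0.4, -0.0, 0.5]
grip_width: 0.0637
```

```bash
python3 st.py
```

```text
11.8 pos [ 0.5311 -0.0571  0.0396] F [ 0.4 -0.   0.5] Ftool [ 0.3 -0.3 -0.5] M [-0.009  0.16  -0.006] Mz_tool 0.002 tau6 -0.0 q1,6 [-0.303  2.182] w 0.0637
```

Emit:
arm_command([
  [0, 0, 0, -0.18, 6.5],
  [0, 0, 0, -0.36, 6.5],
  [0, 0, 0, -0.54, 6.5],
  [0, 0, 0, -0.72, 6.5],
  [0, 0, 0, -0.9, 6.5],
])

```text
time: 12.42
position: [0.531, -0.0569, 0.0396]
tool_rot: [1.0, 0.011, -0.003, 0.011]
ft_force: [-0.7, -0.8, 0.4]
grip_width: 0.0651
```

Emit:
arm_command([
  [0, 0, 0, -0.18, 6.5],
  [0, 0, 0, -0.36, 6.5],
  [0, 0, 0, -0.54, 6.5],
  [0, 0, 0, -0.72, 6.5],
  [0, 0, 0, -0.72, 6.5],
])

```text
time: 13.05
position: [0.5309, -0.0568, 0.0396]
tool_rot: [0.933, 0.359, -0.006, 0.009]
ft_force: [-0.2, -0.1, -0.2]
grip_width: 0.0651
```

```bash
python3 st.py;python3 look.py w8; python3 st.py
```

```text
13.05 pos [ 0.5309 -0.0568  0.0396] F [-0.2 -0.1 -0.2] Ftool [-0.2 -0.   0.2] M [-0.042  0.106  0.047] Mz_tool -0.049 tau6 -0.308 q1,6 [-0.303  0.564] w 0.0651
13.05 [ 0.53085552 -0.05681791  0.03955838] [-0.303  0.695  1.796 -0.038  0.65   0.564] yaw [0.74241781 0.66967259] [-0.00535424 -0.0221689  -0.9997399 ]
0.06 2337 [ 0.5391 -0.0471  0.065 ] circle [531.8 -53.7] 20.192785263061523
0.086 1596 [ 0.5271 -0.0579  0.0896] circle [529.3 -55.8] 13.765336036682129
[-1.900e-01 -1.000e-02 -1.104e+01]
13.1 pos [ 0.5309 -0.0568  0.0396] F [0.2 0.2 0.7] Ftool [ 0.3 -0.  -0.7] M [-0.089  0.109  0.035] Mz_tool -0.037 tau6 -0.074 q1,6 [-0.303  0.565] w 0.0651
```

Emit:
arm_command([
  [0.06, -0.15, 0, 0, 6.5],
  [0.06, -0.15, 0, 0, 3],
  [0.06, -0.15, 0, 0, 3],
  [0.06, -0.15, 0, 0, 3],
  [0.06, -0.15, 0, 0, 3],
], newtons=50)

```text
time: 13.72
position: [0.5306, -0.0555, 0.0396]
tool_rot: [0.933, 0.36, -0.006, 0.01]
ft_force: [0.6, -1.3, -0.4]
grip_width: 0.0384
```

Emit:
arm_command([
  [0, 0, 0, 0, 3],
  [0, 0, 0, 0, 3],
])

```text
time: 13.98
position: [0.5306, -0.0555, 0.0396]
tool_rot: [0.933, 0.36, -0.006, 0.01]
ft_force: [1.3, -2.2, -1.2]
grip_width: 0.0385
```

```bash
python3 st.py
```

```text
13.975 pos [ 0.5306 -0.0555  0.0396] F [ 1.3 -2.2 -1.2] Ftool [-0.5  2.4  1.2] M [-0.362  0.032 -0.049] Mz_tool 0.05 tau6 -0.046 q1,6 [-0.3    0.565] w 0.0385
```

Emit:
arm_command([
  [0, 0, 0.01, 0.1, 3],
  [0, 0, 0.02, 0.2, 3],
  [0, 0, 0.02, 0.2, 3],
  [0, 0, 0.02, 0.2, 3],
])

```text
time: 14.48
position: [0.5306, -0.0555, 0.0394]
tool_rot: [0.964, 0.264, -0.005, 0.01]
ft_force: [1.9, -4.3, -1.4]
grip_width: 0.039
```

```bash
python3 st.py
```

```text
14.475 pos [ 0.5306 -0.0555  0.0394] F [ 1.9 -4.3 -1.4] Ftool [-0.5  4.6  1.5] M [-0.496  0.111 -0.283] Mz_tool 0.283 tau6 -0.373 q1,6 [-0.301  0.764] w 0.039
```

```bash
for i in 1 2 3 4; do python3 st.py; python3 -c "
from rig import robot
robot.camera('top')"; done
```

```text
14.475 pos [ 0.5306 -0.0555  0.0394] F [ 1.9 -4.3 -1.4] Ftool [-0.5  4.6  1.5] M [-0.496  0.111 -0.283] Mz_tool 0.283 tau6 -0.373 q1,6 [-0.301  0.764] w 0.039
14.525 pos [ 0.5306 -0.0555  0.0394] F [ 0.6 -3.9 -1.5] Ftool [-1.4  3.6  1.6] M [-0.501  0.088 -0.362] Mz_tool 0.363 tau6 -0.378 q1,6 [-0.301  0.764] w 0.0387
14.575 pos [ 0.5306 -0.0556  0.0394] F [ 1.6 -4.2 -0.8] Ftool [-0.8  4.3  0.8] M [-0.497  0.069 -0.421] Mz_tool 0.422 tau6 -0.381 q1,6 [-0.301  0.764] w 0.0389
14.625 pos [ 0.5306 -0.0555  0.0394] F [ 0.8 -4.1 -0.7] Ftool [-1.4  3.9  0.8] M [-0.552 -0.007 -0.352] Mz_tool 0.355 tau6 -0.388 q1,6 [-0.301  0.764] w 0.0389
```

Emit:
arm_command([
  [0, 0, 0, 0.015, 3],
  [0, 0, 0, 0.03, 3],
  [0, 0, 0, 0.045, 3],
  [0, 0, 0.01, 0.06, 3],
])

```text
time: 15.18
position: [0.5306, -0.0556, 0.0394]
tool_rot: [0.971, 0.238, -0.005, 0.011]
ft_force: [1.5, -3.8, -1.0]
grip_width: 0.0386
```

```bash
for i in 1 2 3; do python3 st.py; python3 -c "
from rig import robot
robot.camera('top')"; done
```

```text
15.175 pos [ 0.5306 -0.0556  0.0394] F [ 1.5 -3.8 -1. ] Ftool [-0.4  4.   1. ] M [-0.498  0.017  0.704] Mz_tool -0.702 tau6 0.617 q1,6 [-0.3    0.822] w 0.0386
15.225 pos [ 0.5306 -0.0556  0.0394] F [ 2.1 -4.8 -1.9] Ftool [-0.3  5.1  2. ] M [-0.49   0.025  0.597] Mz_tool -0.595 tau6 0.583 q1,6 [-0.3    0.823] w 0.0385
15.275 pos [ 0.5306 -0.0556  0.0394] F [ 2.5 -5.  -1.1] Ftool [-0.1  5.5  1.2] M [-0.527  0.053  0.57 ] Mz_tool -0.569 tau6 0.554 q1,6 [-0.3    0.822] w 0.0385
```

Two sensors agree on the slow step: the wrist moment read 0.57–0.70 N m and the joint 6 torque 0.55–0.62 N m. The nut has taken about 0.6 N m, so I'm letting go and backing straight up.

Emit:
arm_command([
  [0, 0, 0, 0, 8],
  [0, 0, 0, 0, 8],
  [0, 0, 0, 0, 8],
  [0, 0, 0, 0, 8],
  [0, 0, 0, 0, 8],
])

```text
time: 15.95
position: [0.53, -0.055, 0.0392]
tool_rot: [0.972, 0.236, -0.005, 0.01]
ft_force: [-0.6, -0.4, -0.0]
grip_width: 0.0768
```

```bash
python3 st.py
```

```text
15.95 pos [ 0.53   -0.055   0.0392] F [-0.6 -0.4 -0. ] Ftool [-0.7  0.   0. ] M [-0.073  0.121  0.024] Mz_tool -0.027 tau6 0.0 q1,6 [-0.3    0.825] w 0.0768
```

Emit:
arm_command([
  [0, 0, -1.5, 0, 8.5],
  [0, 0, -5, 0, 8.5],
  [0, 0, -10, 0, 8.5],
  [0, 0, -14, 0, 8.5],
  [0, 0, -14, 0, 8.5],
])

```text
time: 16.58
position: [0.5334, -0.0526, 0.1836]
tool_rot: [0.972, 0.236, -0.001, 0.012]
ft_force: [-0.2, 0.2, -0.6]
grip_width: 0.0852
```

```bash
python3 st.py; python3 look.py w9; python3 - <<'E'
from h import *
for n in("scene","top"):
    p,d=robot.camera(n); cv2.imwrite(f"pics/{n}9.png",p[:,:,::-1]); W=cloud(n,d)
    for nm,pix in {"scene":dict(pedal=(235,180),capo=(281,238),slide=(281,276),case=(208,322)),"top":dict(pedal=(256,263),capo=(292,208),slide=(336,189),case=(380,231))}[n].items():
        print(n,nm,np.round(W[pix[1],pix[0]],3))
E
```

```text
16.575 pos [ 0.5334 -0.0526  0.1836] F [-0.2  0.2 -0.6] Ftool [-0.1 -0.3  0.6] M [-0.11   0.127  0.006] Mz_tool -0.009 tau6 -0.002 q1,6 [-0.294  0.816] w 0.0852
16.575 [ 0.53344959 -0.05262987  0.18357291] [-0.294  0.459  1.701 -0.027  0.972  0.816] yaw [0.88877992 0.45825886] [ 0.00332014 -0.02456913 -0.99969262]
0.06 711 [ 0.5389 -0.0481  0.0646] circle [529.6 -55.4] 20.549375534057617
0.086 845 [ 0.5301 -0.055   0.0896] circle [529.5 -55.2] 13.887990951538086
[-0.28  0.15  3.16]
scene pedal [0.492 0.102 0.039]
scene capo [0.631 0.039 0.012]
scene slide [ 0.677 -0.045  0.033]
scene case [ 0.606 -0.173  0.016]
top pedal [0.482 0.107 0.042]
top capo [0.629 0.043 0.009]
top slide [ 0.55  -0.009  0.521]
top case [ 0.504 -0.078  0.506]
```

View pics/w9.png

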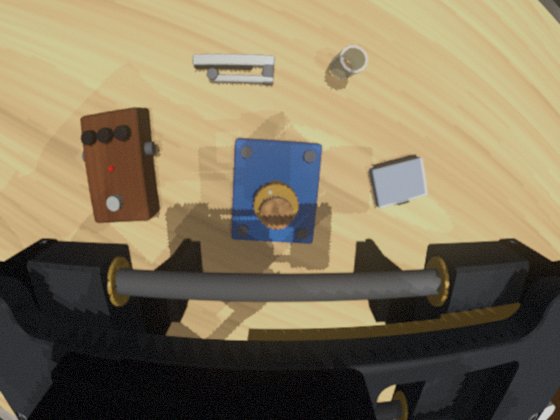

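View pics/scene9.png

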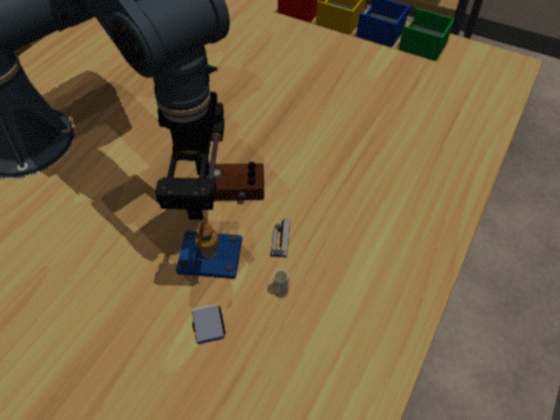

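The wrist view shows the nut (277,205) seated with the fingers well clear. The pedal, capo, slide and case are where they started. Handing in.

```bash
python3 -c "
from rig import robot
print(robot.get_obs()['joint_velocities'].round(3)); print(robot.hand_in())"
```

```text
[-0.001  0.024  0.011  0.001 -0.002  0.002]
the job is handed in; nothing more can be done
None
```

I ran the jam nut down about 5.06 rad clockwise in two grips, tightened it to about 0.6 N m, let go and backed straight up. The job was handed in at about 16.7 s, with the robot touching nothing.

**Torque:** On the last slow step the wrist moment read 0.57–0.70 N m and joint 6 read 0.55–0.62 N m.

**Nut height:** The nut's top went from 69.1 to 64.6 mm. The turn predicts a 4.8 mm drop and I measured 4.5 mm, which agrees within measurement error.

**Other objects:** In the scene camera the pedal, slide and case are within about 2 mm of where they started. The capo reading differed by 3 mm in the plane and 5 mm in height there. The top camera showed no movement for the capo or pedal. The arm hid the slide and case from the top camera.

**What did not go cleanly:**
- **Torque uncertainty:** After the fast 0.2 rad step just before the last one, the static torque read −0.38 N m, the wrong sign, which I put down to overshoot. Readings taken at rest were therefore unreliable, and I don't know the peak torque during the fast steps. The slow step shows the nut took at least about 0.6 N m. I did not test separately that it stayed below 0.9 N m.
- **First touch:** For the same reason, the angle at which the nut met the washer is only roughly known.
- **Joint 6 limit:** On the way in, joint 6 ran to the end of its range, reading −2.854 rad against a limit of −2.85. This also left the tool tilted by about 1.3° for the rest of the job.

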